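# Hook the warm honey tins out of the warmer

## Robot

A 6-joint arm with a two-finger parallel gripper is mounted at the origin on the work surface. World frame = base frame: x ahead of the robot, y to its left, z up, the work surface at z = 0. Lengths are in m, angles in rad, forces in N, time in s.
With the tool pointing down it reaches from about 0.275 to 0.85 m from the base axis. Payload 19 kg.
Tool frame: the origin (TCP) lies midway between the tips of the shut fingers; the grasp point (between the pads) lies env.grip_point_offset behind it (env.grip_point_offset is the distance from the TCP to the grasp point, in m); z points along the fingers, y is the direction in which the jaws open and shut (so a half turn about z gives the same grasp; the last joint's range is limited). The gripper opens to 85 mm and grips with 20 to 120 N. Pads are 22 mm wide; open, the fingers measure 114 mm over their backs; the gripper's body (76 mm by 85 mm) begins 54 mm behind the grasp point. The pads swing forward as they close: fully open they stand 13 mm farther back than shut.
Start: joints at [-1.362, 0.15, 1.437, -0, 1.554, -0.134], TCP at [0.193, -0.542, 0.231] pointing down, gripper open.
Joint ranges: [-2.8, 2.8], [-0.68, 2.1], [0.12, 2.68], [-1.39, 4.53], [0.16, 2.79], [-2.81, 2.81]. Speed limits (rad/s): [1.89, 1.89, 2.22, 3.01, 3.01, 3.01].

## Interface

Orientations are given as a rotation vector (axis times angle).
In Python, from rig import env gives the robot as it stands.
- The arm moves only by the tool send_rows, never from a script. Its argument "targets" is a list of rows, each a list of 7 numbers: the turn, a rotation vector about the world's x, y, z in rad, then the shift along the world's x, y, z in mm, then the closure in counts, from 0 (fully open) to 255 (shut). A call has 1 to 5 rows; each row shifts and turns the commanded pose from where the row before left it; what a row does not reach is not made up. A row lasts 1/8 s, in which the tool goes at most 62.5 mm and 10.7 degrees, less where a joint would pass 70% of its speed; a pose out of reach is approached as far as the arm can. A call is refused whole if a number of a shift passes 62.5 or a number of a turn 0.188, either way. A call with a gripper value outside its range is refused whole. The fingers move at their own pace and stop on an object; "squeeze" is the grip in N (left out, the last holds). Time passes only in rows, so rows that do not move let the fingers close. It gives the time, the measured TCP pose, the force and the opening at its end, in the units of the state.
- env.get_obs(): the state, without advancing time (a new reading comes with each control period).
- env.read_camera(name): name is "scene" or "top" or "wrist"; returns (picture, depth): 384x512x3 uint8, blue, green, red; 384x512 float32, m along the optical axis (not along the pixel's ray), 0 where there is no reading.
- env.camera_info(name): a dict with "camera_matrix" (3x3 intrinsics, pixels), "cam_to_world" (4x4, takes a point from camera to world coordinates); the wrist camera has in their place "mount" (4x4, takes a point from camera to tool coordinates, whose origin is the TCP and whose axes are the flange's). Camera axes: x right, y up, looking along -z (the intrinsics and any distortion apply to the point x, -y, -z); pixel columns grow to the right and rows downward; lengths in m; the calibration is good to about 2 mm. A picture is of the moment at which its call begins: read the wrist's pose just before it. camera_info takes no time and is no camera call.
- env.hand_in(): hands the job in, once; it reports no verdict.
Trained networks look in the newest picture that a camera, given by its name, has taken for a name from the list of things; names that differ only in an ending like _2 or _b are one class to them, and where a whole thing is asked for, a point or a joint stands for the part that bears it (a point fixed in the world has none). Each returns a list of dicts, best first, with "score" (0 to 1); they miss things now and then, are a little off and sometimes report something else, mostly with a low value. They report only what shows in the picture. A call takes as long as a camera call. They do not tell look-alikes from the thing itself.
- env.find_in(camera, query): "rect" ([left, top, right, bottom] in pixels, round what is visible of it).
- env.regions_of(camera, query): "pixels" (384x512 bool, what is visible of it) and "rect" ([left, top, right, bottom] in pixels, round what is visible of it).
- env.spot_point(camera, query): "location" ([column, row] in pixels: a listed point, or the origin of a listed thing).
The state is a dict: "t": time; "qpos": joint angles; "joint_velocities": joint speeds; "tau": joint torques, N m; "position": TCP position; "ee_rot": TCP orientation; "ft_force": force on the tool from outside, world axes, zero at the start; "torque": the same for the moment, N m; "finger_gap": opening from 0.0 (shut) to 1.0 (fully open).
Only numpy, scipy, OpenCV 4.12 (cv2) and the standard library are available. Lean on these libraries where they do the work, as an engineer would, in place of code of your own. Each camera call takes 0.05 s, during which the arm holds its last target. There are 200 camera calls.

## Task

First switch the honey warmer off by pressing its push button fully down and letting it come back up. Then take the hook rod from its stand and use it to lift every tin hanging in the deep warmer out by its bail and stand them all upright, flat on the floor of the cooling tray; the tins are hot, so never touch them with the fingers or the arm, and do not drop or tip them. When all are out, hang the rod back in its stand as it was, its hook pointing out of the open end, and leave the other things on the bench where they are.

Things in the scene. Friction and masses are not known exactly. Their poses are not given: they have to be found in the camera images.
- warmer: Dry honey warmer: open, deep, narrow steel well fixed on the bench, outside 116 x 372 mm (own x by y), 165 mm high, inside 100 x 356 mm. Origin at the centre of its underside, z up, long side along its y. A grid low inside (top face 50 mm above the bench) has four 62 x 62 mm openings at y = -123, -41, +41, +123 mm. A white control box (70 x 90 mm, 95 mm high) is on its -x side.
- stop_top (a point): Centre of the top face of the round black push button (34 mm across), on top of the warmer's control box, facing up. It switches the warmer off.
- stop (a joint): Travel of that push button in m: 0 is up, 0.006 is fully down. A spring pushes it back up; fully down takes about 5 N.
- rod_grip (a point): Centre of the wooden grip of the hook rod: square, 18 x 18 mm, 56 mm long, flats along the rod's x and y; z points up along the rod. Right below it is a square steel collar 36 x 36 x 6 mm, its underside 35 mm below this point, then a straight shank 7 mm thick. In the stand the hook points out of the open end of the fork. The rod weighs about 0.14 kg.
- rod_hook (a point): Where a bail sits in the rod's hook: middle of the upper face of the hook's level bar, 143 mm below rod_grip and 13 mm along the rod's +x from the shank's axis. The bar, 7 mm thick, runs from the shank along the rod's +x to an upturned tip, whose axis is 26 mm from the shank's; the tip's top is 9 mm above this point, the bar's underside 7 mm below. Rod's axes.
- stand_hang (a point): Where rod_grip is when the rod hangs properly in its stand, 170 mm above the bench: the collar lies flat on both prongs, the shank between them. To take it out, lift it more than 10 mm, then draw it out level along the stand's -x; go back in the reverse way, the hook again pointing along -x. Axes of the stand, z up.
- stand_fork (a point): Midway between the two level prongs of the fixed rod stand, at their top face, 135 mm above the bench, below stand_hang. Each is 16 mm wide, with an 18 mm gap between; they point along the stand's -x and end 25 mm that way, in upturned lips 6 mm high. A post 60 mm wide, as high as the prongs, is 44 to 60 mm along +x; below is a base plate, top 10 mm above the bench.
- tray_in (a point): Centre of the inner floor of the cooling tray, a loose square steel tray 200 x 200 mm, 12 mm high, walls and floor 5 mm thick, so the floor is 5 mm above the bench. Its x and y run along its sides, z up. It weighs about 0.7 kg.
- tin0_mid (a point): One of up to four equal closed honey tins (None if absent). Round, 56 mm across, 40 mm high, a flange 74 mm across around its top (underside 36 mm up), a wire bail above; 82 mm high in all, about 0.18 kg. This point is on its axis, 41 mm above its underside; z up. At first it hangs by its flange in an opening of the warmer's grid, underside 14 mm above the bench.
- tin0_bail (a point): Middle of the underside of the rigid upright bail of that tin (None if absent), on the tin's axis, 35 mm above its mid point and 36 mm above its lid. The bail stands in the tin's own x-z plane: wire 6 mm thick, legs about 55 mm apart, gently peaked in the middle, so a hook passes under it along the tin's own y, from either side. At first that y lies along the warmer's y.
- tin1_mid (a point): One of up to four equal closed honey tins (None if absent). Round, 56 mm across, 40 mm high, a flange 74 mm across around its top (underside 36 mm up), a wire bail above; 82 mm high in all, about 0.18 kg. This point is on its axis, 41 mm above its underside; z up. At first it hangs by its flange in an opening of the warmer's grid, underside 14 mm above the bench.
- tin1_bail (a point): Middle of the underside of the rigid upright bail of that tin (None if absent), on the tin's axis, 35 mm above its mid point and 36 mm above its lid. The bail stands in the tin's own x-z plane: wire 6 mm thick, legs about 55 mm apart, gently peaked in the middle, so a hook passes under it along the tin's own y, from either side. At first that y lies along the warmer's y.
- tin2_mid (a point): One of up to four equal closed honey tins (None if absent). Round, 56 mm across, 40 mm high, a flange 74 mm across around its top (underside 36 mm up), a wire bail above; 82 mm high in all, about 0.18 kg. This point is on its axis, 41 mm above its underside; z up. At first it hangs by its flange in an opening of the warmer's grid, underside 14 mm above the bench.
- tin2_bail (a point): Middle of the underside of the rigid upright bail of that tin (None if absent), on the tin's axis, 35 mm above its mid point and 36 mm above its lid. The bail stands in the tin's own x-z plane: wire 6 mm thick, legs about 55 mm apart, gently peaked in the middle, so a hook passes under it along the tin's own y, from either side. At first that y lies along the warmer's y.
- tin3_mid (a point): One of up to four equal closed honey tins (None if absent). Round, 56 mm across, 40 mm high, a flange 74 mm across around its top (underside 36 mm up), a wire bail above; 82 mm high in all, about 0.18 kg. This point is on its axis, 41 mm above its underside; z up. At first it hangs by its flange in an opening of the warmer's grid, underside 14 mm above the bench.
- tin3_bail (a point): Middle of the underside of the rigid upright bail of that tin (None if absent), on the tin's axis, 35 mm above its mid point and 36 mm above its lid. The bail stands in the tin's own x-z plane: wire 6 mm thick, legs about 55 mm apart, gently peaked in the middle, so a hook passes under it along the tin's own y, from either side. At first that y lies along the warmer's y.
- jar_a_mid (a point): Bystander: small honey jar, 64 mm across, 90 mm high; point at half its height.
- jar_b_mid (a point): Bystander: honey jar, 68 mm across, 110 mm high; point at half its height.
- jar_c_mid (a point): Bystander: honey jar, 68 mm across, 110 mm high; point at half its height.
- scraper_mid (a point): Bystander: a 200 mm spatula lying on the bench; point near its middle.
- brush_mid (a point): Bystander: a 200 mm brush lying on the bench; point near its middle.
- pot_mid (a point): Bystander: white plastic cup, 100 mm across, 80 mm high; point at half its height.
Things that resemble listed ones, but are neither listed nor needed, are in the scene too. Leave any orange look-alike of the part that bears tin2_mid alone. Leave any pink look-alike of the part that bears rod_grip alone.

How it is judged:
By the outcome, as a careful person would: the job done as asked, in the order asked, and still so for the second after the job is handed in, with the robot touching nothing.
Of tin0, tin1, tin2, tin3 only 2 to 4 are there at a start; the rules pass over those that are not, and their reading is None.
At some moment in a run one of tray may be knocked a few centimetres aside while the robot is not near it.
It also fails if it takes over 210 s, if anything falls off the work surface, if the arm or the gripper's body presses on something with over 40 N, if the wrist force passes 120 N, or if a joint passes its speed limit or range.

## Working session

There is one attempt and no reset: what is moved stays moved. The work goes in short steps, Python scripts to look and compute and a tool call to move; the robot and the scene stay as the last step left them, time stands still between calls to the robot, and variables do not carry over. Pictures are saved under pics/ and viewed, about 12 in all and at most 16, crops included, and the job is handed in when it is done.

Besides the shell and the picture viewer there is one more tool, called after "Emit:" as name(argument=value, ...) on one line, values as JSON. send_rows: Moves the arm, as the interface text tells. Its arguments: {"type":"object","properties":{"targets":{"type":"array","items":{"type":"array","items":{"type":"number"}}},"squeeze":{"type":"number"}},"required":["targets"]}

```bash
ls; mkdir -p pics; cat > h.py <<'E'
from rig import env
import numpy as np, cv2
from scipy.spatial.transform import Rotation as R
def c2w(cam,obs=None):
    i=env.camera_info(cam); 
    if 'cam_to_world' in i: return np.array(i['camera_matrix']),np.array(i['cam_to_world'])
    T=np.eye(4); T[:3,:3]=R.from_rotvec(obs['ee_rot']).as_matrix() if np.size(obs['ee_rot'])==3 else np.array(obs['ee_rot']); T[:3,3]=obs['position']
    return np.array(i['camera_matrix']),T@np.array(i['mount'])
def cloud(cam):
    o=env.get_obs(); im,d=env.read_camera(cam); K,T=c2w(cam,o)
    v,u=np.mgrid[:384,:512]
    P=np.stack([(u-K[0,2])/K[0,0]*d,-(v-K[1,2])/K[1,1]*d,-d],-1)
    W=P@T[:3,:3].T+T[:3,3]; W[d==0]=np.nan
    return im,W,K,T
def proj(p,K,T):
    q=np.linalg.inv(T)@np.append(p,1); return np.array([K[0,2]-K[0,0]*q[0]/q[2],K[1,2]+K[1,1]*q[1]/q[2]])
def ray_z(px,z,K,T):
    r=T[:3,:3]@np.array([(px[0]-K[0,2])/K[0,0],-(px[1]-K[1,2])/K[1,1],-1]); return T[:3,3]+r*(z-T[2,3])/r[2]
E
python3 - <<'E'
from h import *
o=env.get_obs(); print({k:np.round(v,3).tolist() for k,v in o.items()}, env.grip_point_offset)
for c in ['scene','top']:
    im,W,K,T=cloud(c); cv2.imwrite(f'pics/{c}0.png',cv2.resize(im,(800,600))); np.savez(f'{c}0.npz',im=im,W=W,K=K,T=T)
    print(c,K.tolist(),T.round(3).tolist(),env.camera_info(c).keys())
    for q in ['warmer','stop_top','rod_grip','rod_hook','stand_hang','stand_fork','tray_in','tin0_bail','tin0_mid']:
        r=env.spot_point(c,q)
        for x in r[:5]:
            u,v=np.array(x['location']).round().astype(int); 
            print(q,round(x['score'],2),(u,v),W[min(v,383),min(u,511)].round(3))
print(env.camera_info('wrist'))
E
```

```text
pics
{'t': 0.0, 'qpos': [-1.362, 0.151, 1.438, 0.0, 1.554, -0.134], 'joint_velocities': [0.001, 0.001, -0.001, -0.0, -0.001, 0.003], 'tau': [-0.0, -71.306, -57.087, -0.0, 0.009, -0.0], 'position': [0.193, -0.541, 0.231], 'ee_rot': [-3.094, -0.536, 0.0], 'ft_force': [0.004, -0.315, 0.282], 'torque': [-0.053, -0.019, 0.029], 'finger_gap': 0.998} 0.0187
scene [[368.8803677158355, 0.0, 249.1193293518658], [0.0, 368.8803677158355, 191.59810662782775], [0.0, 0.0, 1.0]] [[0.66, -0.581, 0.476, 1.054], [0.751, 0.497, -0.434, -0.49], [0.016, 0.644, 0.765, 0.993], [0.0, 0.0, 0.0, 1.0]] dict_keys(['camera_matrix', 'cam_to_world'])
warmer 0.92 (np.int64(274), np.int64(251)) [ 0.72  -0.09   0.137]
stop_top 0.54 (np.int64(254), np.int64(206)) [ 0.561 -0.019  0.117]
stop_top 0.35 (np.int64(161), np.int64(222)) [ 0.468 -0.276  0.172]
rod_grip 0.84 (np.int64(158), np.int64(221)) [ 0.464 -0.282  0.178]
rod_grip 0.82 (np.int64(162), np.int64(208)) [ 0.325 -0.208  0.034]
rod_hook 0.68 (np.int64(165), np.int64(247)) [ 0.45  -0.279  0.025]
rod_hook 0.54 (np.int64(125), np.int64(191)) [ 0.151 -0.255  0.   ]
[... 1319 characters left out ...]
32), np.int64(213)) [ 0.448 -0.286  0.139]
stand_fork 0.95 (np.int64(329), np.int64(209)) [ 0.456 -0.269  0.173]
tray_in 0.71 (np.int64(158), np.int64(218)) [0.446 0.305 0.004]
{'camera_matrix': array([[277.98580657,   0.        , 254.58073108],
       [  0.        , 277.98580657, 187.76741158],
       [  0.        ,   0.        ,   1.        ]]), 'mount': array([[-6.03713544e-04,  9.56449746e-01,  2.91896419e-01,
         7.39589500e-02],
       [ 9.99999756e-01,  6.80049276e-04, -1.60055274e-04,
        -3.63036750e-04],
       [-3.51588774e-04,  2.91896251e-01, -9.56449923e-01,
        -1.41989376e-01],
       [ 0.00000000e+00,  0.00000000e+00,  0.00000000e+00,
         1.00000000e+00]])}
```

View pics/top0.png

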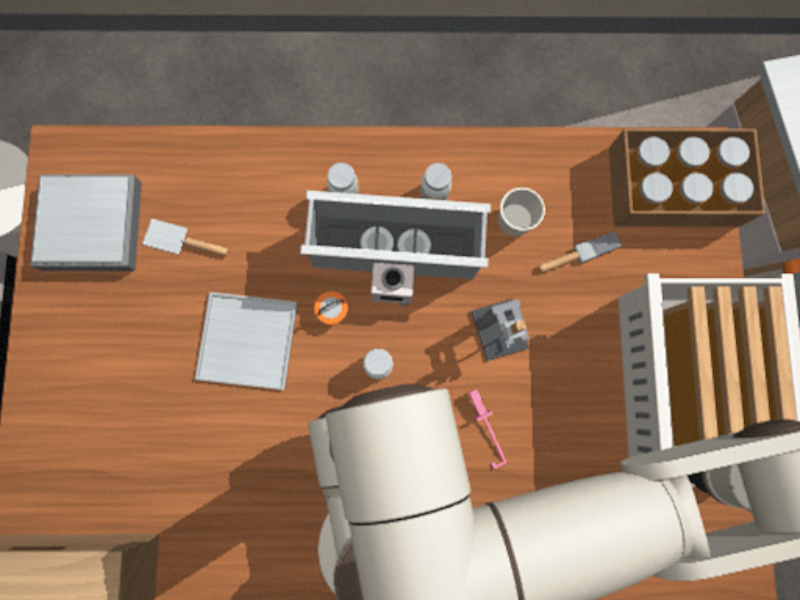

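View pics/scene0.png

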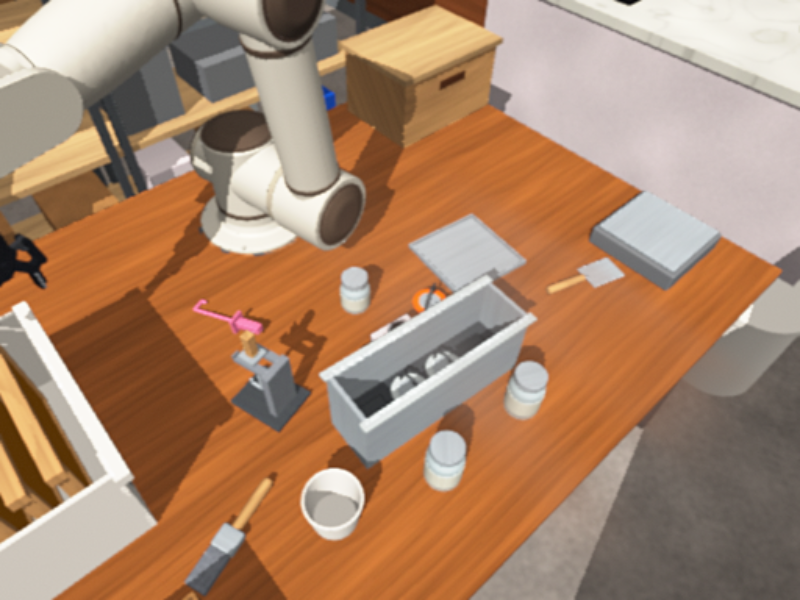

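The top picture shows the tray at (245,342), and two tins side by side in the warmer at (377,240) and (414,240) with the outer openings dark. The button is at (393,278), the stand with the wooden-grip rod at (510,328), the pink rod at (487,430) and the orange tin at (331,307).

```bash
python3 - <<'E'
from h import *
def rect(P,n):
    r=cv2.minAreaRect(P[:,:2].astype(np.float32)*1000); print(n,len(P),np.round(r[0],1),np.round(r[1],1),round(r[2],1), P[:,2].mean().round(4))
for c in ['scene','top']:
    f=np.load(c+'0.npz'); W=f['W'];im=f['im'].astype(int);K,T=f['K'],f['T'];x,y,z=W[...,0],W[...,1],W[...,2]
    print(c)
    m=(abs(z-.165)<.006)&(x>.52)&(x<.85)&(y>-.27)&(y<.2)
    m=m.astype(np.uint8); n,l,s,_=cv2.connectedComponentsWithStats(m,connectivity=8)
    rect(W[m>0],'rim')
    m=(abs(z-.007)<.004)&(abs(x-.446)<.15)&(abs(y-.305)<.16)
    rect(W[(z>.008)&(z<.016)&(abs(x-.446)<.15)&(abs(y-.305)<.16)],'traywall')
    b=(x>.5)&(x<.62)&(abs(y+.02)<.07)
    rect(W[b&(z>.09)&(z<.102)],'box'); dark=im.sum(-1)<150
    rect(W[b&(z>.104)&(z<.13)],'btn'); 
    s=(abs(x-.45)<.09)&(abs(y+.28)<.09)
    rect(W[s&(abs(z-.135)<.005)],'fork135'); rect(W[s&(abs(z-.010)<.004)],'base'); rect(W[s&(abs(z-.198)<.004)],'griptop')
    rect(W[s&(z>.145)&(z<.19)],'grip')
    # tins
    t=(x>.6)&(x<.74)&(abs(y+.03)<.18)
    rect(W[t&(z>.075)&(z<.102)],'bails')
    P=W[t&(z>.075)&(z<.102)]; h,e=np.histogram(P[:,1],bins=np.arange(-.2,.16,.01)); print(dict(zip(e.round(3).tolist(),h.tolist())))
    g=W[...,2]
    if c=='top':
      crop=f['im'][115:215,185:350]
    else: crop=f['im'][170:300,140:345]
    cv2.imwrite(f'pics/{c}1.png',cv2.resize(crop,None,fx=3.8,fy=3.8,interpolation=2))
a=cv2.imread('pics/top1.png');b=cv2.imread('pics/scene1.png')
cv2.imwrite('pics/cr1.png',cv2.resize(np.vstack([np.pad(a,((0,0),(0,b.shape[1]-a.shape[1]),(0,0))),b]),(533,600)))
E
```

```text
scene
rim 1988 [665.6 -30.1] [388.  138.8] 85.7 0.1653
traywall 471 [462.7 307. ] [206.6 229.6] 83.0 0.0105
box 147 [578.6 -26. ] [120.6  79.2] 86.8 0.0957
btn 203 [584.  -24.3] [127.4  68.3] 86.6 0.1163
fork135 299 [ 474.6 -268.5] [84.2 59.8] 13.8 0.1356
base 634 [ 474.8 -280. ] [128.5 126.1] 14.2 0.0103
griptop 41 [ 459.1 -275.7] [17.6 18.3] 23.8 0.1972
grip 90 [ 463.7 -276.8] [27.2 23.5] 11.9 0.1671
bails 984 [669.8 -26.5] [359.1 113. ] 85.4 0.0888
{-0.2: 14, -0.19: 18, -0.18: 25, -0.17: 29, -0.16: 29, -0.15: 30, -0.14: 28, -0.13: 27, -0.12: 26, -0.11: 27, -0.1: 28, -0.09: 25, -0.08: 56, -0.07: 29, -0.06: 26, -0.05: 23, -0.04: 28, -0.03: 24, -0.02: 23, -0.01: 27, 0.0: 37, 0.01: 38, 0.02: 23, 0.03: 23, 0.04: 21, 0.05: 23, 0.06: 23, 0.07: 20, 0.08: 24, 0.09: 21, 0.1: 19, 0.11: 18, 0.12: 24, 0.13: 17, 0.14: 96}
top
rim 1506 [665.9 -32.4] [385.6 139.1] 86.0 0.1649
traywall 699 [456.8 285.8] [237.6 266.5] 82.2 0.0105
box 378 [573.7 -19.3] [136.3  71.7] 86.0 0.095
btn 208 [579.3 -17.4] [138.4  59.9] 85.6 0.1124
fork135 248 [ 472.5 -272.5] [85.2 60.9] 16.6 0.1354
base 502 [ 452.5 -281.6] [178.6 176.9] 1.2 0.0098
griptop 27 [ 458.1 -277. ] [15.5 15.4] 19.4 0.1972
grip 31 [ 449.6 -279.7] [38.  36.4] 17.2 0.1629
bails 509 [657.6 -31.8] [357.2 120.1] 85.8 0.0897
{-0.2: 7, -0.19: 6, -0.18: 7, -0.17: 7, -0.16: 6, -0.15: 8, -0.14: 10, -0.13: 11, -0.12: 10, -0.11: 11, -0.1: 14, -0.09: 14, -0.08: 38, -0.07: 14, -0.06: 14, -0.05: 14, -0.04: 15, -0.03: 16, -0.02: 14, -0.01: 17, 0.0: 37, 0.01: 18, 0.02: 11, 0.03: 13, 0.04: 13, 0.05: 15, 0.06: 13, 0.07: 14, 0.08: 13, 0.09: 12, 0.1: 15, 0.11: 13, 0.12: 11, 0.13: 13, 0.14: 34}
```

View pics/cr1.png

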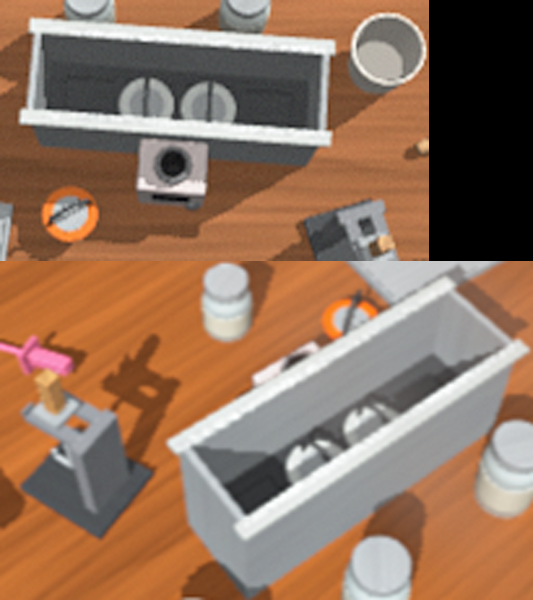

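Only the two middle openings hold tins: silver lids, with bails at about (0.669,0.010) and (0.663,-0.072). The orange tin and the pink rod lie outside and are look-alikes. The rod with the wooden grip, hanging in the stand at about (0.458,-0.276), is the one to use. I'll do the button first.

```bash
python3 - <<'E'
from h import *
for c in ['scene','top']:
    f=np.load(c+'0.npz'); W=f['W'];im=f['im'].astype(int);x,y,z=W[...,0],W[...,1],W[...,2]
    m=(x>.535)&(x<.603)&(abs(y+.022)<.04)&(z>.102)&(z<.125)&(im.max(-1)<90); P=W[m]
    print(c,len(P),P.min(0).round(4),P.max(0).round(4),np.median(P,0).round(4))
    s=(abs(x-.4)<.05)&(abs(y-.03)<.06)&(z>.02); print('jar',W[s].mean(0).round(3),W[s][:,2].max().round(3))
E
```

```text
scene 11 [ 0.5594 -0.0322  0.115 ] [ 0.565  -0.0142  0.1213] [ 0.564  -0.0261  0.1168]
jar [0.406 0.    0.069] 0.095
top 93 [ 0.55   -0.0413  0.1026] [ 0.5897 -0.0079  0.1237] [ 0.5707 -0.0246  0.1161]
jar [0.391 0.006 0.083] 0.097
```

Emit:
send_rows(targets=[[0,0,0,0,0,60,255],[0,0,0,0,0,30,255],[0,0,0,36,50,0,255],[0,0,0,36,50,0,255],[0,0,0,36,50,0,255]], squeeze=40)

```text
t: 1.62
position: [0.302, -0.3899, 0.3213]
ee_rot: [3.096, 0.535, 0.0]
ft_force: [0.3, 0.4, 0.6]
finger_gap: -0.002
```

Emit:
send_rows(targets=[[0,0,0,36,48,0,255],[0,0,0,36,48,0,255],[0,0,0,36,48,0,255],[0,0,0,36,48,0,255],[0,0,0,36,48,0,255]])

```text
t: 2.25
position: [0.4821, -0.1497, 0.3215]
ee_rot: [3.095, 0.536, 0.001]
ft_force: [0.7, -1.7, 0.7]
finger_gap: 0.001
```

Emit:
send_rows(targets=[[0,0,0,36,48,0,255],[0,0,0,36,48,0,255],[0,0,0,16,29,-40,255],[0,0,0,0,0,-50,255],[0,0,0,0,0,-50,255]])

```text
t: 2.88
position: [0.5693, -0.0259, 0.1797]
ee_rot: [-3.095, -0.538, -0.0]
ft_force: [1.5, 0.0, -1.1]
finger_gap: 0.0
```

```bash
python3 - <<'E'
from h import *
o=env.get_obs();print(o['position'].round(4),o['ft_force'].round(2))
im,W,K,T=cloud('wrist'); cv2.imwrite('pics/w1.png',im)
x,y,z=W[...,0],W[...,1],W[...,2]
m=(x>.54)&(x<.603)&(abs(y+.022)<.04)&(z>.108)&(z<.125)&(im.max(-1)<90); P=W[m]
print(len(P),np.percentile(P,[2,50,98],axis=0).round(4))
for r in env.spot_point('wrist','stop_top')[:2]:print(r, ray_z(r['location'],.116,K,T).round(4))
E
```

```text
[ 0.5693 -0.0259  0.1797] [ 1.5   0.01 -1.07]
1181 [[ 0.5578 -0.0386  0.1137]
 [ 0.5714 -0.0231  0.1163]
 [ 0.583  -0.0086  0.1176]]
{'location': [251.9, 201.1], 'score': 0.69} [ 0.5687 -0.0235  0.116 ]
```

View pics/w1.png

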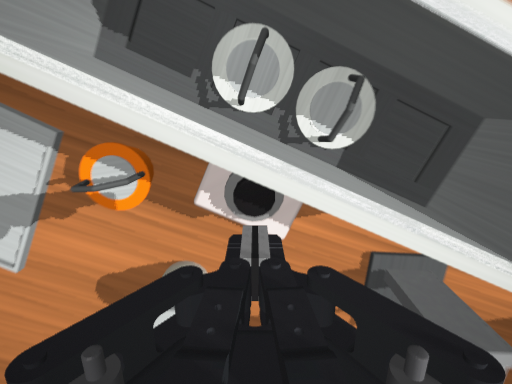

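The wrist view shows the button at (252,195) just under the fingertips, and both tins with their bails. The position is good, so I'll press.

Emit:
send_rows(targets=[[0,0,0,0,2,-45,255],[0,0,0,0,0,-15,255],[0,0,0,0,0,-6,255],[0,0,0,0,0,-5,255],[0,0,0,0,0,0,255]])

```text
t: 3.6
position: [0.5699, -0.0247, 0.1114]
ee_rot: [3.095, 0.536, 0.003]
ft_force: [-1.0, 0.4, 5.2]
finger_gap: -0.001
```

Emit:
send_rows(targets=[[0,0,0,0,0,-3,255],[0,0,0,0,0,0,255]])

```text
t: 3.85
position: [0.5701, -0.0248, 0.1106]
ee_rot: [3.094, 0.536, 0.005]
ft_force: [-10.2, -0.7, 31.4]
finger_gap: -0.002
```

Emit:
send_rows(targets=[[0,0,0,0,0,30,255],[0,0,0,0,0,55,255],[0,0,0,0,0,55,255],[0,0,-0.082,-20,-40,50,0],[0,0,0,-20,-45,0,0]])

```text
t: 4.47
position: [0.5311, -0.1074, 0.2983]
ee_rot: [3.112, 0.409, 0.009]
ft_force: [0.1, -0.4, 0.0]
finger_gap: 0.417
```

Emit:
send_rows(targets=[[0,0,0,-20,-45,0,0],[0,0,0,-20,-45,0,0],[0,0,0,-22,-45,0,0],[0,0,0,-10,-31,0,0],[0,0,0,0,0,0,0]])

```text
t: 5.1
position: [0.4578, -0.2746, 0.2942]
ee_rot: [3.115, 0.404, 0.0]
ft_force: [-0.0, -0.0, 0.1]
finger_gap: 1.002
```

```bash
python3 - <<'E'
from h import *
o=env.get_obs();print(o['position'].round(4),o['ee_rot'].round(3))
im,W,K,T=cloud('wrist'); cv2.imwrite('pics/w2.png',im)
x,y,z=W[...,0],W[...,1],W[...,2]
s=(abs(x-.46)<.09)&(abs(y+.276)<.09)
def rect(P,n):
    if len(P)<4: print(n,len(P));return
    r=cv2.minAreaRect(P[:,:2].astype(np.float32)*1000); print(n,len(P),np.round(r[0],1),np.round(r[1],1),round(r[2],1), P[:,2].mean().round(4))
rect(W[s&(abs(z-.198)<.003)],'top'); rect(W[s&(abs(z-.135)<.0025)],'fork'); rect(W[s&(abs(z-.141)<.003)],'collar');rect(W[s&(abs(z-.01)<.003)],'base')
cv2.imwrite('pics/w2.png',im)
for q in['rod_grip','stand_hang','rod_hook']:
  for r in env.spot_point('wrist',q)[:2]:print(q,r['location'],round(r['score'],2), ray_z(r['location'],.027 if 'hook' in q else .170,K,T).round(4))
t,W2,K2,T2=cloud('top');x,y,z=[W2[...,i] for i in range(3)]
b=W2[(x>.55)&(x<.585)&(abs(y+.024)<.015)&(z>.1)];print('btn z',np.median(b[:,2]))
E
```

```text
[ 0.4578 -0.2746  0.2942] [3.115 0.404 0.   ]
top 336 [ 456.4 -275.7] [17.5 17.4] 14.5 0.1962
fork 1995 [ 472.4 -269.8] [82.  59.8] 16.3 0.1344
collar 726 [ 451.7 -276.5] [46.2 48.6] 16.3 0.1403
base 2312 [ 473.4 -269.2] [119.7  98.8] 16.6 0.0092
rod_grip [257.1, 180.7] 0.98 [ 0.4584 -0.2768  0.17  ]
rod_grip [192.8, 230.9] 0.57 [ 0.3884 -0.2255  0.17  ]
stand_hang [254.2, 181.4] 0.86 [ 0.457  -0.2742  0.17  ]
rod_hook [257.2, 166.5] 0.94 [ 0.4419 -0.2828  0.027 ]
rod_hook [206.5, 298.3] 0.83 [ 0.1914 -0.2575  0.027 ]
btn z 0.11529089573004514
```

View pics/w2.png

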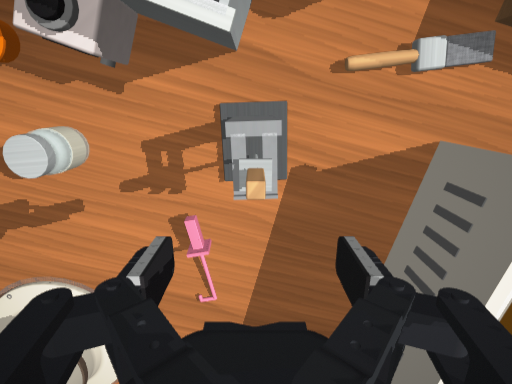

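The wrist view shows the button back up (z 0.115) and the wooden grip at (257,181) over the fork. The pink look-alike at (200,260) is clear of the fingers, so I'll descend and grip.

Emit:
send_rows(targets=[[0,0,0.012,-1,-1,-50,0],[0,0,0,0,0,-50,0],[0,0,0,0,0,-41,0],[0,0,0,0,0,0,0]])

```text
t: 5.85
position: [0.4569, -0.2723, 0.1508]
ee_rot: [-3.109, -0.428, 0.005]
ft_force: [-0.6, 0.1, 1.4]
finger_gap: 1.0
```

Emit:
send_rows(targets=[[0,0,0,0,0,0,150],[0,0,0,0,0,0,255],[0,0,0,0,0,0,255],[0,0,0,0,0,0,255],[0,0,0,0,0,0,255]], squeeze=80)

```text
t: 6.48
position: [0.4578, -0.2739, 0.1536]
ee_rot: [3.112, 0.427, 0.001]
ft_force: [-0.7, 1.0, 5.4]
finger_gap: 0.201
```

Emit:
send_rows(targets=[[0,0,0,0,0,10,255],[0,0,0,0,0,10,255],[0,0,0,-24,-6.5,0,255],[0,0,0,-24,-6.5,0,255],[0,0,0,-10,-2.5,40,255]])

```text
t: 7.1
position: [0.3979, -0.2888, 0.2118]
ee_rot: [-3.109, -0.426, 0.004]
ft_force: [1.6, 0.5, 0.8]
finger_gap: 0.199
```

```bash
python3 - <<'E'
from h import *
o=env.get_obs();print(o['position'].round(4),o['ee_rot'].round(3),o['ft_force'].round(2),o['finger_gap'])
im,W,K,T=cloud('scene'); a=im[170:290,80:240]
im,W,K,T=cloud('top'); cv2.imwrite('pics/a3.png',np.hstack([cv2.resize(a,(533,400)),]))
E
```

```text
[ 0.3979 -0.2888  0.2118] [-3.109 -0.426  0.004] [1.55 0.51 0.83] 0.19940157765241412
```

View pics/a3.png

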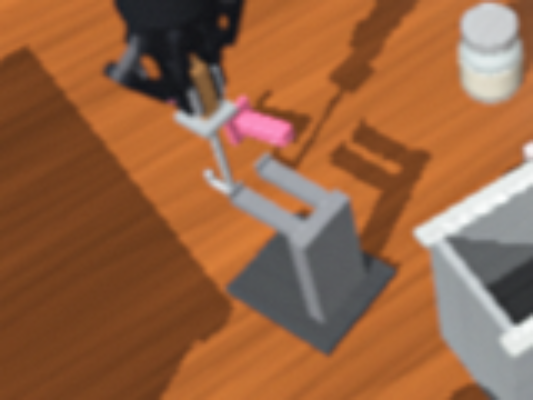

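Emit:
send_rows(targets=[[0,0,0.17,-10,0,53,255],[0,0,0.18,0,0,53,255],[0,0,0.18,0,0,53,255],[0,0,0.18,33,40,0,255],[0,0,0.18,36,43,0,255]])

```text
t: 7.82
position: [0.4593, -0.2056, 0.3726]
ee_rot: [2.621, 1.73, 0.001]
ft_force: [0.9, -1.6, -1.7]
finger_gap: 0.203
```

Emit:
send_rows(targets=[[0,0,0.18,36,43,0,255],[0,0,0.156,36,43,0,255],[0,0,0,36,43,0,255],[0,0,0,36,43,0,255],[0,0,0,36,43,0,255]])

```text
t: 8.45
position: [0.6396, 0.0106, 0.372]
ee_rot: [2.3, 2.14, 0.0]
ft_force: [-0.1, -0.9, -0.5]
finger_gap: 0.203
```

Emit:
send_rows(targets=[[0,0,0,34,41,0,255],[0,0,0,0,0,0,255]])

```text
t: 8.7
position: [0.6741, 0.0528, 0.3699]
ee_rot: [-2.295, -2.143, 0.002]
ft_force: [0.6, -0.2, -1.6]
finger_gap: 0.202
```

```bash
cat > tin.py <<'E'
from h import *
import sys
o=env.get_obs();r=np.array(o['ee_rot']);print('tcp',o['position'].round(4),o['ee_rot'].round(3),'yaw',np.degrees(R.from_rotvec(r).as_matrix()[:2,0]@[0,0]) or np.degrees(np.arctan2(*R.from_rotvec(r).as_matrix()[[1,0],0])).round(2),o['ft_force'].round(2),round(float(o['finger_gap']),3))
im,W,K,T=cloud('wrist'); cv2.imwrite('pics/'+sys.argv[1]+'.png',im)
for q,h in [('tin0_bail',.09),('tin0_mid',.055),('rod_hook',o['position'][2]-.125)]:
  for r in env.spot_point('wrist',q)[:4]:
    u,v=np.array(r['location']).round().astype(int).clip(0,[511,383]); print(q,r['location'],round(r['score'],2), ray_z(r['location'],h,K,T).round(4),W[v,u].round(3))
E
python3 tin.py w3
```

```text
tcp [0.6741 0.0528 0.3699] [-2.295e+00 -2.143e+00  2.000e-03] yaw 86.07 [ 0.56 -0.22 -1.62] 0.202
rod_hook [254.7, 194.2] 0.97 [0.6724 0.0391 0.2449] [0.674 0.055 0.293]
rod_hook [36.2, 303.0] 0.58 [ 0.4121 -0.0754  0.2449] [ 0.173 -0.256  0.006]
```

View pics/w3.png

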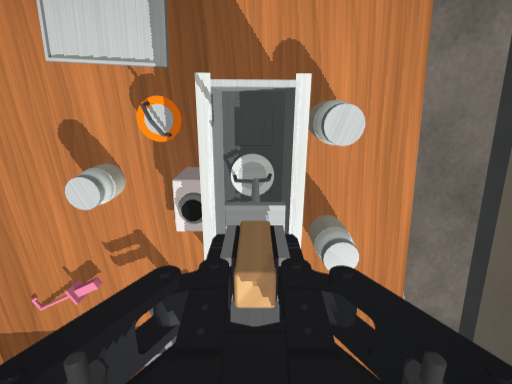

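The wrist view shows tin A's lid at (252,172) with its bail at (252,178) running across, and the rod's collar and hook at (255,195) just in front. I'll measure the bail from the depth.

```bash
cat > bail.py <<'E'
from h import *
import sys
cx,cy=map(float,sys.argv[1:3]); cam=sys.argv[3] if len(sys.argv)>3 else 'wrist'
im,W,K,T=cloud(cam); x,y,z=[W[...,i] for i in range(3)]
s=(abs(x-cx)<.045)&(abs(y-cy)<.045)
def st(P,n):
    if len(P): print(n,len(P),np.percentile(P,[3,50,97],axis=0).round(4).tolist())
st(W[s&(z>.066)&(z<.103)],'bail'); st(W[s&(abs(z-.054)<.0025)&(im.min(-1)>100)],'lid')
P=W[s&(abs(z-.054)<.004)&(im.min(-1)>100)]
if len(P)>5: c,r=cv2.minEnclosingCircle((P[:,:2]*1000).astype(np.float32)); print('lid circ',np.round(c,1),round(r,1))
P=W[s&(z>.072)&(z<.103)&(abs(x-cx)<.036)]
if len(P)>5: print('bail fit', cv2.minAreaRect((P[:,:2]*1000).astype(np.float32)))
E
python3 bail.py .6687 .0097; python3 bail.py .6687 .0097 top
```

```text
bail 143 [[0.6372, 0.0085, 0.07], [0.6634, 0.0124, 0.0882], [0.6955, 0.0147, 0.0941]]
lid 1156 [[0.6328, -0.0185, 0.052], [0.664, 0.0178, 0.0538], [0.6978, 0.0438, 0.0559]]
lid circ [664.5  10.8] 37.9
bail fit ((664.7213134765625, 11.529623985290527), (5.93357515335083, 58.82672882080078), 88.3144760131836)
lid 5 [[0.6474, -0.0255, 0.0541], [0.66, -0.0255, 0.0559], [0.6744, -0.0255, 0.0564]]
lid circ [660.5 -25.5] 14.3
```

Emit:
send_rows(targets=[[0,0,0,-5.5,0,0,255],[0,0,0,0,0,-50,255],[0,0,0,0,0,-50,255],[0,0,0,0,0,-45,255],[0,0,0,0,0,-15,255]])

```text
t: 9.62
position: [0.6659, 0.0494, 0.2097]
ee_rot: [-2.299, -2.138, 0.004]
ft_force: [0.5, 0.5, -0.5]
finger_gap: 0.201
```

Emit:
send_rows(targets=[[0,0,0,0,0,-12,255],[0,0,0,0,0,0,255]])

```text
t: 9.88
position: [0.6673, 0.0496, 0.2006]
ee_rot: [2.3, 2.14, 0.001]
ft_force: [-0.3, -0.1, -1.3]
finger_gap: 0.2
```

```bash
python3 tin.py w4; python3 bail.py .665 .0112; python3 - <<'E'
import cv2
cv2.imwrite('pics/w4c.png',cv2.resize(cv2.imread('pics/w4.png')[60:260,150:360],None,fx=2.8,fy=2.8))
E
```

```text
tcp [0.6673 0.0496 0.2006] [2.30e+00 2.14e+00 1.00e-03] yaw 85.87 [-0.35 -0.08 -1.26] 0.2
rod_hook [254.6, 192.1] 0.81 [0.666  0.0381 0.0756] [0.667 0.051 0.117]
bail 81 [[0.62, 0.05, 0.0701], [0.6667, 0.0515, 0.0877], [0.6705, 0.0559, 0.1017]]
lid 1122 [[0.6326, 0.0068, 0.0521], [0.6717, 0.0304, 0.0535], [0.6999, 0.0459, 0.0555]]
lid circ [660.2  25.8] 49.9
bail fit ((667.6870727539062, 50.9525146484375), (2.2200682163238525, 6.051061630249023), 85.33031463623047)
```

View pics/w4c.png

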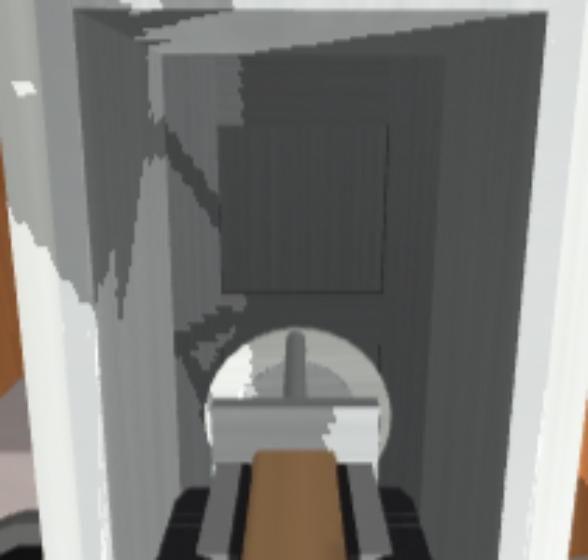

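The view down the well shows the shank at crop (295,360), in front of the bail and just above the lid's edge, with no contact. I'll lower 3 mm more and slide under.

Emit:
send_rows(targets=[[0,0,0,0,0,-3,255],[0,0,0,-0.6,-8,0,255],[0,0,0,-0.6,-9,0,255],[0,0,0,-0.6,-9,0,255],[0,0,0,0,0,0,255]])

```text
t: 10.75
position: [0.6653, 0.0228, 0.1969]
ee_rot: [2.301, 2.139, -0.0]
ft_force: [-0.7, 0.7, -0.6]
finger_gap: 0.2
```

Emit:
send_rows(targets=[[0,0,0,0,0,8,255],[0,0,0,0,0,6,255],[0,0,0,0,0,6,255],[0,0,0,0,0,6,255],[0,0,0,0,0,0,255]])

```text
t: 11.38
position: [0.6655, 0.0238, 0.2234]
ee_rot: [2.3, 2.14, 0.001]
ft_force: [-0.4, -0.6, -2.1]
finger_gap: 0.198
```

Emit:
send_rows(targets=[[0,0,0,0,0,15,255],[0,0,0,0,0,25,255],[0,0,0,0,0,30,255],[0,0,0,0,0,30,255],[0,0,0,0,0,30,255]])

```text
t: 12.0
position: [0.6651, 0.0237, 0.3548]
ee_rot: [2.3, 2.14, 0.001]
ft_force: [0.5, -0.7, -2.3]
finger_gap: 0.197
```

Emit:
send_rows(targets=[[0,0,0,0,0,30,255],[0,0,0,0,0,20,255],[0,0,0,0,0,0,255],[0,0,0,0,0,0,255]])

```text
t: 12.5
position: [0.6652, 0.0237, 0.402]
ee_rot: [-2.299, -2.139, 0.001]
ft_force: [0.3, 0.2, -2.6]
finger_gap: 0.199
```

```bash
python3 - <<'E'
from h import *
o=env.get_obs();print(o['position'].round(4),o['ft_force'].round(2))
im,W,K,T=cloud('top'); x,y,z=[W[...,i] for i in range(3)]
a=im
for r in env.regions_of('top','tray_in')[:2]:
    m=r['pixels']; P=W[m]; P=P[(P[:,2]<.02)]; print(r['score'],r['rect'],cv2.minAreaRect((P[:,:2]*1000).astype(np.float32)))
s,Ws,_,_=cloud('scene')
for r in env.regions_of('scene','tray_in')[:2]:
    m=r['pixels']; P=Ws[m]; P=P[(P[:,2]<.02)&(P[:,2]>-.005)]; print('scene',r['score'],cv2.minAreaRect((P[:,:2]*1000).astype(np.float32)))
b=s[90:330,100:400]
cv2.imwrite('pics/a5.png',np.hstack([cv2.resize(a,(400,300)),cv2.resize(b,(400,300))]))
E
```

```text
[0.6652 0.0237 0.402 ] [ 0.35  0.22 -2.58]
0.68 [125.0, 188.0, 183.8, 244.7] ((450.220703125, 310.962646484375), (191.2363739013672, 206.84783935546875), 84.53983306884766)
0.37 [210.0, 103.5, 230.7, 126.5] ((0.0, 0.0), (0.0, 0.0), 0.0)
scene 0.69 ((445.07000732421875, 314.3507385253906), (217.3455352783203, 216.57383728027344), 82.65087890625)
scene 0.68 ((0.0, 0.0), (0.0, 0.0), 0.0)
```

View pics/a5.png

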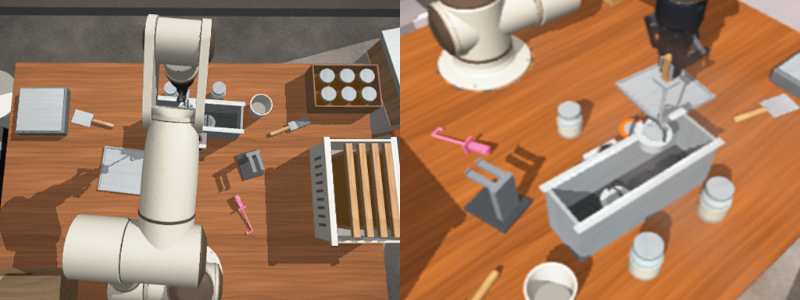

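The scene half shows tin A hanging upright from the hook above the well, and the tray still at (150,170) in the top half. I'll carry it gently to the tray.

Emit:
send_rows(targets=[[0,0,0,-5,8,0,255],[0,0,0,-10,17,0,255],[0,0,0,-15,26,0,255],[0,0,0,-18,30,0,255],[0,0,0,-18,30,0,255]])

```text
t: 13.32
position: [0.5978, 0.1366, 0.4031]
ee_rot: [-2.299, -2.141, -0.001]
ft_force: [-0.1, 0.1, -1.9]
finger_gap: 0.201
```

Emit:
send_rows(targets=[[0,0,0,-18,30,0,255],[0,0,0,-18,30,0,255],[0,0,0,-18,30,0,255],[0,0,0,-18,30,0,255],[0,0,0,-15,26,0,255]])

```text
t: 13.95
position: [0.5103, 0.2825, 0.4032]
ee_rot: [-2.299, -2.141, -0.001]
ft_force: [0.5, 0.2, -1.4]
finger_gap: 0.199
```

Emit:
send_rows(targets=[[0,0,0,-11,20,0,255],[0,0,0,-7,12,0,255],[0,0,0,-3,7,0,255],[0,0,0,0,0,-20,255],[0,0,0,0,0,-20,255]])

```text
t: 14.58
position: [0.4914, 0.3196, 0.3623]
ee_rot: [2.3, 2.14, 0.0]
ft_force: [-0.5, -0.3, -2.2]
finger_gap: 0.198
```

Emit:
send_rows(targets=[[0,0,0,0,0,-20,255],[0,0,0,0,0,-20,255],[0,0,0,0,0,-10,255],[0,0,0,0,0,0,255],[0,0,0,0,0,0,255]])

```text
t: 15.2
position: [0.4915, 0.3197, 0.3137]
ee_rot: [2.3, 2.14, 0.002]
ft_force: [0.1, 0.7, -3.0]
finger_gap: 0.201
```

```bash
cat > tray.py <<'E'
from h import *
import sys
from scipy.optimize import least_squares
o=env.get_obs();print('tcp',o['position'].round(4),o['ft_force'].round(2),round(float(o['finger_gap']),3))
im,W,K,T=cloud('wrist'); cv2.imwrite('pics/'+sys.argv[1]+'.png',im)
x,y,z=[W[...,i] for i in range(3)]
# tray: floor/wall points are grey (low saturation) and low
hsv=cv2.cvtColor(im,cv2.COLOR_BGR2HSV); m=((hsv[...,1]<60)&(z<.016)&(z>-.004)&(np.hypot(x-.447,y-.31)<.19)).astype(np.uint8)
n,l,s,_=cv2.connectedComponentsWithStats(cv2.morphologyEx(m,cv2.MORPH_OPEN,np.ones((3,3)))); k=1+s[1:,4].argmax()
P=W[l==k][:,:2]; r=cv2.minAreaRect((P*1000).astype(np.float32)); print('tray',np.round(r[0],1),np.round(r[1],1),round(r[2],1),len(P))
E
python3 tray.py w6
```

```text
tcp [0.4915 0.3197 0.3137] [ 0.08  0.67 -3.03] 0.201
tray [448.1 303.7] [205.6 202.8] 83.3 11039
```

View pics/w6.png

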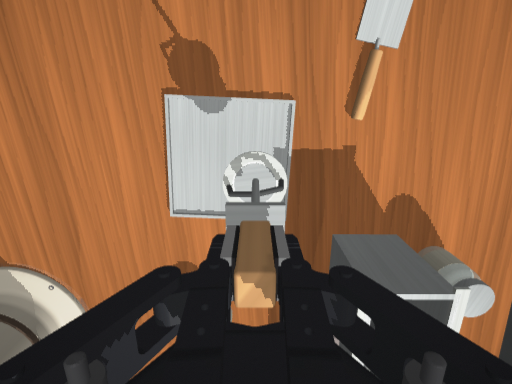

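The wrist view shows the tin hanging upright over the tray's right (+x) part at (255,180). The tray centre reads (0.448,0.304), yaw about -6.7°. I'll shift and lower it.

Emit:
send_rows(targets=[[0,0,0,2,-7,-10,255],[0,0,0,0,0,-20,255],[0,0,0,0,0,-25,255],[0,0,0,0,0,-20,255],[0,0,0,0,0,-12,255]])

```text
t: 15.88
position: [0.4931, 0.3122, 0.2245]
ee_rot: [-2.3, -2.14, 0.002]
ft_force: [0.5, 0.7, -1.9]
finger_gap: 0.198
```

Emit:
send_rows(targets=[[0,0,0,0,0,-6,255],[0,0,0,0,0,-5,255],[0,0,0,0,0,-4,255],[0,0,0,0,0,-3,255],[0,0,0,0,0,0,255]])

```text
t: 16.5
position: [0.4933, 0.3127, 0.2078]
ee_rot: [-2.3, -2.14, 0.0]
ft_force: [0.7, -0.4, -2.4]
finger_gap: 0.196
```

Emit:
send_rows(targets=[[0,0,0,0,0,-3,255],[0,0,0,0,0,-3,255],[0,0,0,0,0,-3,255],[0,0,0,0,0,-2,255],[0,0,0,0,0,0,255]])

```text
t: 17.12
position: [0.4933, 0.3127, 0.1967]
ee_rot: [-2.3, -2.14, 0.0]
ft_force: [-0.4, -0.1, -1.8]
finger_gap: 0.201
```

```bash
python3 - <<'E'
from h import *
fs=[]
for i in range(2):
    im,W,K,T=cloud('wrist'); fs.append(env.get_obs()['ft_force'])
print(np.mean(fs,0).round(2), env.get_obs()['position'].round(4))
x,y,z=[W[...,i] for i in range(3)]
s=(abs(x-.4927)<.045)&(abs(y-.2997)<.05)
P=W[s&(z<.11)]; h,e=np.histogram(P[:,2],bins=np.arange(0,.112,.004)); print(dict(zip(e.round(3).tolist(),h.tolist())))
P=W[s&(z>.035)&(z<.055)]; print('lid z',np.median(P[:,2]).round(4)); 
P=P[P[:,2]<.05]; print(np.polyfit(P[:,1],P[:,2],1), P[:,:2].min(0),P[:,:2].max(0))
s2=env.read_camera('scene')[0]; a=cv2.resize(s2[110:230,190:340],(750,600)); cv2.imwrite('pics/a7.png',np.hstack([cv2.resize(a,(400,320)),cv2.resize(im[90:250,170:370],(400,320))]))
E
```

```text
[-0.03 -0.45 -2.12] [0.4933 0.3127 0.1969]
{0.0: 627, 0.004: 1323, 0.008: 5, 0.012: 0, 0.016: 0, 0.02: 0, 0.024: 0, 0.028: 0, 0.032: 0, 0.036: 2, 0.04: 414, 0.044: 1981, 0.048: 10, 0.052: 11, 0.056: 12, 0.06: 11, 0.064: 19, 0.068: 21, 0.072: 42, 0.076: 126, 0.08: 130, 0.084: 26, 0.088: 8, 0.092: 10, 0.096: 8, 0.1: 8, 0.104: 13}
lid z 0.045
[-0.01617468  0.05006638] [0.45569836 0.2792233 ] [0.52909295 0.33971816]
```

View pics/a7.png

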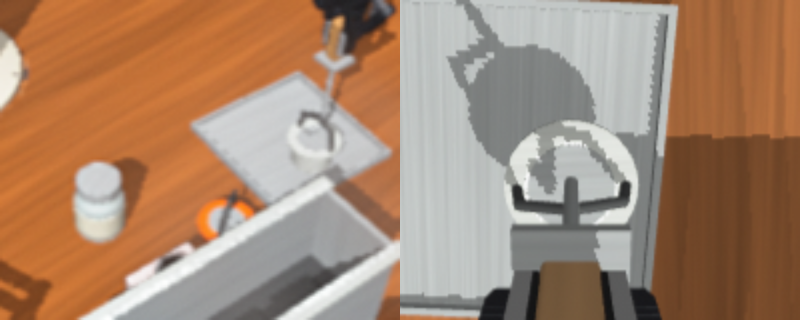

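The lid reads z=0.045, so the tin is standing flat on the tray floor. I'll lower the hook clear of the bail and withdraw along +y.

Emit:
send_rows(targets=[[0,0,0,0,0,-5,255],[0,0,0,0,0,0,255],[0,0,0,0.7,10,0,255],[0,0,0,0.8,11,0,255],[0,0,0,0.9,13,0,255]])

```text
t: 17.9
position: [0.4958, 0.3478, 0.1919]
ee_rot: [-2.3, -2.14, -0.0]
ft_force: [0.3, -0.3, -0.9]
finger_gap: 0.201
```

Emit:
send_rows(targets=[[0,0,0,0,2,0,255],[0,0,0,0,0,15,255],[0,0,0,0,0,50,255],[0,0,0,0,0,55,255],[0,0,0,0,0,55,255]])

```text
t: 18.52
position: [0.4953, 0.3481, 0.37]
ee_rot: [2.3, 2.139, 0.002]
ft_force: [0.4, 0.8, 0.1]
finger_gap: 0.2
```

```bash
python3 tray.py w8; python3 - <<'E'
from h import *
im,W,K,T=cloud('wrist'); x,y,z=[W[...,i] for i in range(3)]
s=(abs(x-.4927)<.045)&(abs(y-.2997)<.05)
P=W[s&(z>.035)&(z<.049)]; print('lid',np.median(P[:,2]),cv2.minEnclosingCircle((P[:,:2]*1000).astype(np.float32)))
P=W[s&(z>.07)&(z<.09)]; print('bail',cv2.minAreaRect((P[:,:2]*1000).astype(np.float32)),P[:,2].max())
E
```

```text
tcp [0.4953 0.3481 0.37  ] [0.35 0.84 0.11] 0.2
tray [446.  303.3] [207.3 206.2] 83.3 8953
lid 0.044820016172748 ((492.415283203125, 303.0942077636719), 37.132110595703125)
bail ((491.8056335449219, 303.08648681640625), (6.319752216339111, 56.708805084228516), 87.24298095703125) 0.08487972426963997
```

Emit:
send_rows(targets=[[0,0,0,18.5,-42,0,255],[0,0,0,18.5,-42,0,255],[0,0,0,18.5,-42,0,255],[0,0,0,18.5,-42,0,255],[0,0,0,18.5,-42,0,255]])

```text
t: 19.25
position: [0.5884, 0.1369, 0.3678]
ee_rot: [2.3, 2.139, 0.001]
ft_force: [0.8, -0.1, -1.1]
finger_gap: 0.203
```

Emit:
send_rows(targets=[[0,0,0,18.5,-42,0,255],[0,0,0,18.5,-42,0,255],[0,0,0,18.5,-42,0,255],[0,0,0,18.5,-41,0,255],[0,0,0,0,0,0,255]])

```text
t: 19.88
position: [0.6627, -0.0315, 0.3665]
ee_rot: [-2.304, -2.136, 0.002]
ft_force: [0.4, 0.1, -1.4]
finger_gap: 0.2
```

```bash
python3 tin.py w9; python3 bail.py .659 -.071
```

```text
tcp [ 0.6627 -0.0315  0.3665] [-2.304e+00 -2.136e+00  2.000e-03] yaw 85.67 [ 0.44  0.14 -1.38] 0.2
rod_hook [255.4, 192.4] 0.82 [ 0.6619 -0.0434  0.2415] [ 0.663 -0.03   0.283]
rod_hook [32.0, 273.2] 0.75 [ 0.4076 -0.1186  0.2415] [ 0.176 -0.262  0.003]
bail 127 [[0.631, -0.0761, 0.0705], [0.6649, -0.0721, 0.0881], [0.6874, -0.0686, 0.0926]]
lid 1130 [[0.6265, -0.1027, 0.052], [0.6604, -0.0661, 0.0538], [0.6915, -0.0402, 0.0559]]
lid circ [659.2 -74. ] 37.9
bail fit ((658.75, -72.80393981933594), (6.524363994598389, 58.202877044677734), 86.62586975097656)
```

View pics/w9.png

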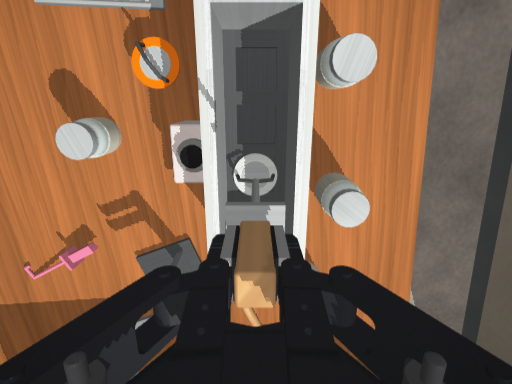

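The second tin is at (255,175) in the wrist view and its bail measures (0.659,-0.073). I'll repeat the same hooking moves.

Emit:
send_rows(targets=[[0,0,0,-1,-2,-45,255],[0,0,0,0,0,-50,255],[0,0,0,0,0,-45,255],[0,0,0,0,0,-18,255],[0,0,0,0,0,-12,255]])

```text
t: 20.75
position: [0.6614, -0.0299, 0.1975]
ee_rot: [2.299, 2.14, 0.001]
ft_force: [0.7, -0.1, -1.0]
finger_gap: 0.2
```

Emit:
send_rows(targets=[[0,0,0,0,0,0,255],[0,0,0,-0.6,-8,0,255],[0,0,0,-0.6,-9,0,255],[0,0,0,-0.6,-9,0,255],[0,0,0,0,0,0,255]])

```text
t: 21.38
position: [0.6594, -0.0573, 0.197]
ee_rot: [2.301, 2.139, -0.0]
ft_force: [0.4, -0.1, -0.8]
finger_gap: 0.203
```

Within 3 mm of the target; I'll go on 3 mm and lift.

Emit:
send_rows(targets=[[0,0,0,0,-3,0,255],[0,0,0,0,0,8,255],[0,0,0,0,0,6,255],[0,0,0,0,0,8,255],[0,0,0,0,0,20,255]])

```text
t: 22.0
position: [0.6591, -0.0591, 0.2386]
ee_rot: [-2.299, -2.139, 0.002]
ft_force: [0.9, 0.6, -3.0]
finger_gap: 0.201
```

Emit:
send_rows(targets=[[0,0,0,0,0,30,255],[0,0,0,0,0,30,255],[0,0,0,0,0,30,255],[0,0,0,0,0,30,255],[0,0,0,0,0,25,255]])

```text
t: 22.62
position: [0.6593, -0.0591, 0.3855]
ee_rot: [2.299, 2.14, 0.001]
ft_force: [0.3, 0.1, -3.8]
finger_gap: 0.201
```

Emit:
send_rows(targets=[[0,0,0,0,0,18,255],[0,0,0,0,0,0,255],[0,0,0,0,0,0,255]])

```text
t: 23.0
position: [0.6594, -0.0592, 0.4009]
ee_rot: [-2.299, -2.139, 0.001]
ft_force: [0.7, 0.5, -3.7]
finger_gap: 0.199
```

```bash
python3 - <<'E'
from h import *
o=env.get_obs();print(o['position'].round(4),o['ft_force'].round(2))
im,W,K,T=cloud('scene'); cv2.imwrite('pics/a10.png',cv2.resize(im[60:330,90:450],(800,600)))
hsv=cv2.cvtColor(im,cv2.COLOR_BGR2HSV);x,y,z=[W[...,i] for i in range(3)]
m=((hsv[...,1]<60)&(z<.016)&(z>.002)&(np.hypot(x-.447,y-.305)<.19)).astype(np.uint8)
n,l,s,_=cv2.connectedComponentsWithStats(m); k=1+s[1:,4].argmax(); r=cv2.minAreaRect((W[l==k][:,:2]*1000).astype(np.float32)); print(r)
E
```

```text
[ 0.6594 -0.0592  0.4009] [ 0.74  0.47 -3.75]
((451.8339538574219, 303.63653564453125), (209.5474853515625, 200.39410400390625), 83.42115783691406)
```

View pics/a10.png

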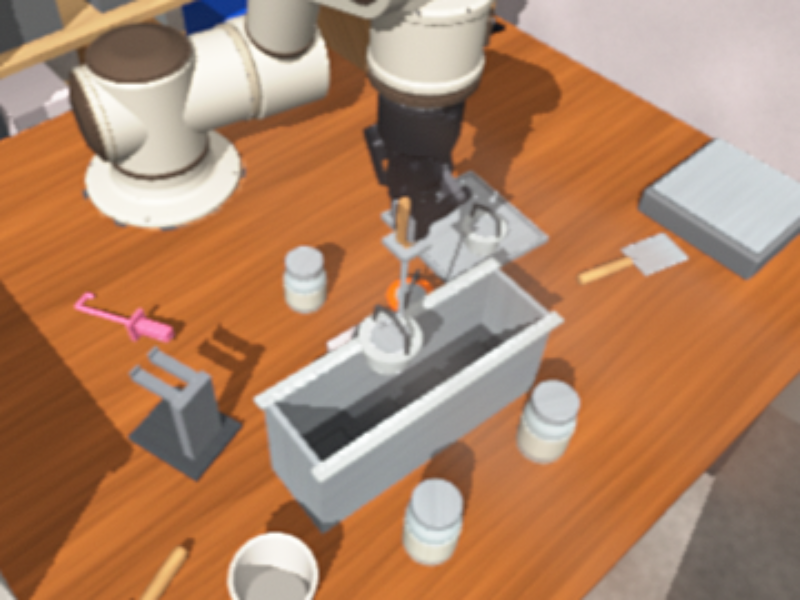

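Tin B hangs upright above the well at (390,335). The well is now empty, and the first tin stands in the unmoved tray at (487,225). I'll carry tin B to the tray.

Emit:
send_rows(targets=[[0,0,0,-6,8,0,255],[0,0,0,-12,17,0,255],[0,0,0,-18,27,0,255],[0,0,0,-21,32,0,255],[0,0,0,-22,33,0,255]])

```text
t: 23.68
position: [0.5791, 0.059, 0.4015]
ee_rot: [-2.3, -2.14, 0.0]
ft_force: [0.4, -0.3, -3.3]
finger_gap: 0.196
```

Emit:
send_rows(targets=[[0,0,0,-22,33,0,255],[0,0,0,-22,33,0,255],[0,0,0,-22,33,0,255],[0,0,0,-22,33,0,255],[0,0,0,-22,33,0,255]])

```text
t: 24.3
position: [0.4688, 0.2238, 0.4016]
ee_rot: [-2.3, -2.14, 0.0]
ft_force: [1.2, 0.5, -3.2]
finger_gap: 0.2
```

Emit:
send_rows(targets=[[0,0,0,-21,32,0,255],[0,0,0,-20,30,0,255],[0,0,0,-14,20,0,255],[0,0,0,-8,11,0,255],[0,0,0,-4,6,0,255]])

```text
t: 24.92
position: [0.4029, 0.322, 0.4018]
ee_rot: [2.299, 2.141, -0.0]
ft_force: [-0.1, -0.2, -3.0]
finger_gap: 0.197
```

Emit:
send_rows(targets=[[0,0,0,0,0,-20,255],[0,0,0,0,0,-30,255],[0,0,0,0,0,-20,255],[0,0,0,0,0,0,255],[0,0,0,0,0,0,255]])

```text
t: 25.55
position: [0.4038, 0.3216, 0.3328]
ee_rot: [2.3, 2.139, 0.001]
ft_force: [0.2, -1.2, -3.3]
finger_gap: 0.198
```

```bash
python3 tray.py w11; python3 - <<'E'
from h import *
im,W,K,T=cloud('wrist'); x,y,z=[W[...,i] for i in range(3)]
s=(abs(x-.4927)<.05)&(abs(y-.2997)<.05)
P=W[s&(z>.035)&(z<.049)]; print('lid1',len(P),np.median(P[:,2]),cv2.minEnclosingCircle((P[:,:2]*1000).astype(np.float32)))
cv2.imwrite('pics/w11.png',im)
E
```

```text
tcp [0.4038 0.3216 0.3328] [ 0.22 -1.21 -3.26] 0.198
tray [449.1 304. ] [205.1 205.4] 83.1 8929
lid1 1526 0.04476838040079181 ((492.41192626953125, 302.7059326171875), 37.23810958862305)
```

View pics/w11.png

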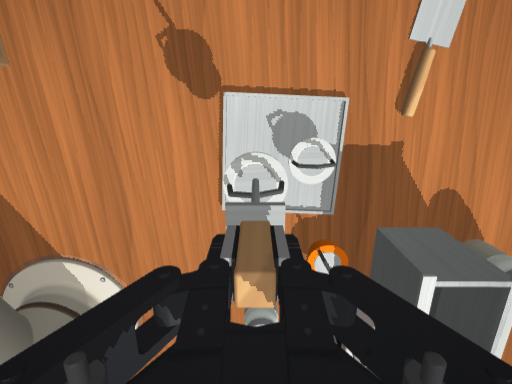

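The wrist view shows the second tin at (255,180) over the tray's left half, with the first at (313,160) clear of it. I'll lower it.

Emit:
send_rows(targets=[[0,0,0,0,0,-15,255],[0,0,0,0,0,-25,255],[0,0,0,0,0,-30,255],[0,0,0,0,0,-25,255],[0,0,0,0,0,-12,255]])

```text
t: 26.28
position: [0.403, 0.3214, 0.2231]
ee_rot: [-2.3, -2.14, 0.003]
ft_force: [0.7, 0.5, -2.5]
finger_gap: 0.201
```

Emit:
send_rows(targets=[[0,0,0,0,0,-6,255],[0,0,0,0,0,-5,255],[0,0,0,0,0,-4,255],[0,0,0,0,0,-3,255],[0,0,0,0,0,-3,255]])

```text
t: 26.9
position: [0.4036, 0.3218, 0.204]
ee_rot: [2.3, 2.14, 0.001]
ft_force: [0.5, -0.2, -1.1]
finger_gap: 0.202
```

Emit:
send_rows(targets=[[0,0,0,0,0,-3,255],[0,0,0,0,0,-3,255],[0,0,0,0,0,-4,255],[0,0,0,0,0,-3,255],[0,0,0,0,0,0,255]])

```text
t: 27.52
position: [0.4033, 0.3217, 0.1906]
ee_rot: [-2.3, -2.14, 0.001]
ft_force: [0.0, 0.3, -0.7]
finger_gap: 0.197
```

```bash
python3 - <<'E'
from h import *
o=env.get_obs();print(o['position'].round(4),o['ft_force'].round(2))
im,W,K,T=cloud('wrist'); x,y,z=[W[...,i] for i in range(3)]
for c in [(.4025,.309),(.4925,.303)]:
    s=(abs(x-c[0])<.043)&(abs(y-c[1])<.05); P=W[s&(z>.035)&(z<.06)]; print('lid',len(P),np.median(P[:,2]).round(4),P[:,:2].min(0).round(4),P[:,:2].max(0).round(4))
E
```

```text
[0.4033 0.3217 0.1906] [ 0.04  0.26 -0.66]
lid 2209 0.0449 [0.3651 0.2895] [0.4389 0.3448]
lid 3167 0.0449 [0.4556 0.2659] [0.5288 0.3398]
```

Both lids read z=0.045, flat on the tray floor. I'll withdraw the hook, go up and head back to the stand.

Emit:
send_rows(targets=[[0,0,0,0.7,10,0,255],[0,0,0,0.8,11,0,255],[0,0,0,0.9,14,0,255],[0,0,0,0,0,0,255],[0,0,0,0,0,20,255]])

```text
t: 28.2
position: [0.4052, 0.3566, 0.2097]
ee_rot: [-2.299, -2.14, 0.005]
ft_force: [0.6, 0.6, -1.6]
finger_gap: 0.197
```

Emit:
send_rows(targets=[[0,0,0,0,0,50,255],[0,0,0,0,0,55,255],[0,0,0,0,0,55,255],[0,0,0,0,-50,0,255],[0,0,0,0,-52,0,255]])

```text
t: 28.82
position: [0.4057, 0.2538, 0.3711]
ee_rot: [2.298, 2.142, 0.0]
ft_force: [0.2, -0.1, -1.2]
finger_gap: 0.2
```

Emit:
send_rows(targets=[[0,0,0,0,-52,0,255],[0,0,-0.175,0,-52,0,255],[0,0,-0.175,0,-52,0,255],[0,0,-0.175,0,-52,0,255],[0,0,-0.175,0,-52,0,255]])

```text
t: 29.45
position: [0.4054, -0.0069, 0.371]
ee_rot: [2.898, 1.213, 0.001]
ft_force: [0.3, 0.8, -1.0]
finger_gap: 0.2
```

Emit:
send_rows(targets=[[0,0,-0.175,0,-52,0,255],[0,0,-0.175,0,-52,0,255],[0,0,-0.176,0,-52,0,255],[0,0,0,0,-52,0,255],[0,0,0,0,0,0,255]])

```text
t: 30.08
position: [0.4054, -0.2161, 0.37]
ee_rot: [-3.112, -0.421, 0.002]
ft_force: [-0.5, 0.4, -1.3]
finger_gap: 0.199
```

```bash
python3 tin.py w12; python3 - <<'E'
from h import *
im,W,K,T=cloud('wrist'); x,y,z=[W[...,i] for i in range(3)]
s=(abs(x-.46)<.1)&(abs(y+.276)<.09)
P=W[s&(abs(z-.135)<.003)]; print('fork',cv2.minAreaRect((P[:,:2]*1000).astype(np.float32)),len(P))
E
```

```text
tcp [ 0.4054 -0.2161  0.37  ] [-3.112e+00 -4.210e-01  2.000e-03] yaw 15.41 [-0.52  0.36 -1.34] 0.199
rod_hook [256.5, 194.3] 0.91 [ 0.3917 -0.2215  0.245 ] [ 0.407 -0.216  0.293]
fork ((471.3424987792969, -270.7501220703125), (84.1849136352539, 59.8591194152832), 17.068296432495117) 1829
```

View pics/w12.png

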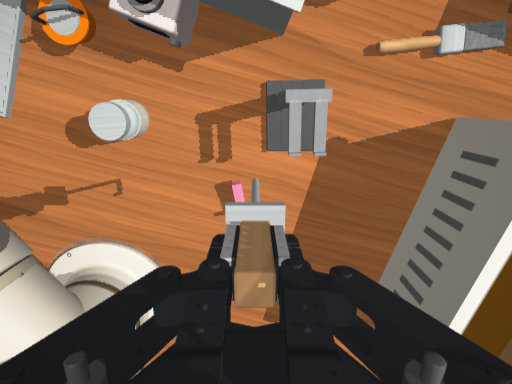

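The wrist view shows the empty fork at (308,125), its open end facing the robot, and the rod in hand with the pink rod well clear. I'll line up in front of the fork, 20 mm above hang height.

Emit:
send_rows(targets=[[0,0,0,-3,-37,0,255],[0,0,0,-3,-38,0,255],[0,0,0,0,0,-60,255],[0,0,0,0,0,-60,255],[0,0,0,0,0,-60,255]])

```text
t: 30.95
position: [0.4, -0.2873, 0.1894]
ee_rot: [3.111, 0.429, 0.001]
ft_force: [1.4, -1.5, -2.1]
finger_gap: 0.202
```

Emit:
send_rows(targets=[[0,0,0,0,0,-18,255],[0,0,0,0,0,0,255],[0,0,0,0,0,0,255]])

```text
t: 31.32
position: [0.4007, -0.2889, 0.1754]
ee_rot: [3.11, 0.427, 0.003]
ft_force: [1.1, -0.5, -0.8]
finger_gap: 0.193
```

Emit:
send_rows(targets=[[0,0,0,14,3.7,0,255],[0,0,0,14,3.7,0,255],[0,0,0,14,3.7,0,255],[0,0,0,14,3.7,0,255],[0,0,0,0,0,0,255]])

```text
t: 31.95
position: [0.4568, -0.273, 0.1726]
ee_rot: [-3.112, -0.429, 0.001]
ft_force: [0.5, 0.0, -1.2]
finger_gap: 0.193
```

```bash
python3 - <<'E'
from h import *
o=env.get_obs();print(o['position'].round(4),o['ft_force'].round(2))
im,W,K,T=cloud('scene'); im2,W2,K2,T2=cloud('wrist'); cv2.imwrite('pics/a13.png',np.hstack([cv2.resize(im[185:275,110:230],(400,300)),cv2.resize(im2[90:240,160:360],(400,300))]))
E
```

```text
[ 0.4568 -0.273   0.1726] [ 0.52  0.01 -1.24]
```

View pics/a13.png

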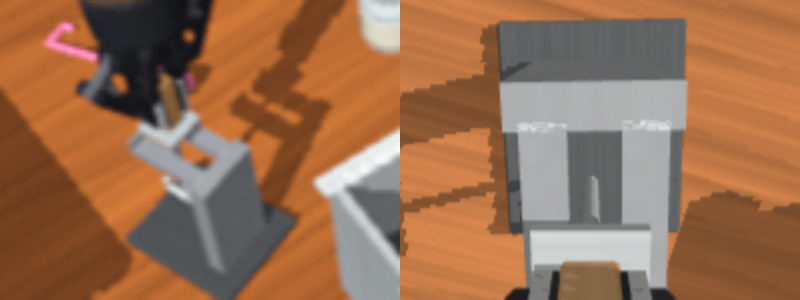

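The shank sits between the prongs, with the collar above them and the hook toward the open end. I'll lower until it rests.

Emit:
send_rows(targets=[[0,0,0,0,0,-8,255],[0,0,0,0,0,-6,255],[0,0,0,0,0,-4,255],[0,0,0,0,0,-1,255],[0,0,0,0,0,0,255]])

```text
t: 32.67
position: [0.4558, -0.2735, 0.1539]
ee_rot: [3.112, 0.427, 0.0]
ft_force: [-0.1, 0.0, -0.6]
finger_gap: 0.2
```

Emit:
send_rows(targets=[[0,0,0,0,0,-1,255],[0,0,0,0,0,-1,255],[0,0,0,0,0,0,255]])

```text
t: 33.05
position: [0.456, -0.2737, 0.1536]
ee_rot: [3.111, 0.427, 0.002]
ft_force: [-5.7, 3.7, 19.1]
finger_gap: 0.197
```

Resting. I'll ease off, release, and retreat straight up.

Emit:
send_rows(targets=[[0,0,0,0,0,1,255],[0,0,0,0,0,0,150],[0,0,0,0,0,0,60],[0,0,0,0,0,0,0],[0,0,0,0,0,0,0]])

```text
t: 33.67
position: [0.4558, -0.2735, 0.1528]
ee_rot: [-3.112, -0.427, 0.0]
ft_force: [0.7, -0.6, -0.0]
finger_gap: 0.995
```

Emit:
send_rows(targets=[[0,0,0,0,0,0,0],[0,0,0,0,0,15,0],[0,0,0,0,0,40,0],[0,0,0,0,0,55,0],[0,0,0,0,0,55,0]])

```text
t: 34.3
position: [0.4555, -0.2732, 0.3208]
ee_rot: [3.112, 0.427, 0.001]
ft_force: [0.5, -0.0, 0.2]
finger_gap: 0.997
```

```bash
python3 - <<'E'
from h import *
o=env.get_obs();print(o['position'].round(4),o['ft_force'].round(2),o['finger_gap'])
im2,W,K2,T2=cloud('wrist'); x,y,z=[W[...,i] for i in range(3)]
s=(abs(x-.46)<.09)&(abs(y+.276)<.09)
for n,h,t in [('griptop',.198,.004),('collar',.141,.003),('fork',.135,.0025)]:
    P=W[s&(abs(z-h)<t)]; print(n,len(P),P[:,2].mean().round(4),cv2.minAreaRect((P[:,:2]*1000).astype(np.float32)))
im,W,K,T=cloud('scene'); x,y,z=[W[...,i] for i in range(3)]
for c in [(.4025,.309),(.4925,.303)]:
    s=(abs(x-c[0])<.043)&(abs(y-c[1])<.05); P=W[s&(z>.035)&(z<.06)]; print('lid',len(P),np.median(P[:,2]).round(4),P[:,:2].mean(0).round(3))
b=W[(x>.553)&(x<.585)&(abs(y+.024)<.015)&(z>.09)];print('btn',len(b),np.median(b[:,2]) if len(b) else '')
cv2.imwrite('pics/a14.png',np.hstack([cv2.resize(im[90:330,90:410],(480,360)),cv2.resize(im2[90:270,160:320],(320,360))]))
E
```

```text
[ 0.4555 -0.2732  0.3208] [ 0.49 -0.05  0.22] 0.997480716569244
griptop 302 0.1962 ((454.18060302734375, -273.3326721191406), (17.968809127807617, 17.134132385253906), 15.300151824951172)
collar 629 0.1403 ((451.1082458496094, -276.5442199707031), (43.79808044433594, 49.91595458984375), 16.022598266601562)
fork 1711 0.1344 ((472.50970458984375, -269.75274658203125), (82.04776000976562, 59.37694549560547), 16.260927200317383)
lid 210 0.0463 [0.407 0.304]
lid 231 0.0461 [0.497 0.299]
btn 31 0.11631376215769229
```

Emit:
send_rows(targets=[[0,0,0,0,0,40,0],[0,0,0,0,0,0,0],[0,0,0,0,0,0,0]])

```text
t: 34.78
position: [0.4557, -0.2734, 0.3579]
ee_rot: [-3.112, -0.427, -0.0]
ft_force: [-1.0, 0.6, -0.8]
finger_gap: 1.002
```

```bash
python3 -c "
from h import *
print(env.hand_in())"
```

```text
the job is handed in; nothing more can be done
None
```

I pressed the warmer's button fully down and let it come back up. With the hook rod I then lifted out both tins that were in the warmer and stood them in the cooling tray. The rod is back in its stand, and the job was handed in at about t = 35 s.

**Last checks:**
- **Button:** its top measures z ≈ 0.116, so it is up again. It bottomed out at about 31 N when I pressed it.
- **Tins:** both lids measure z ≈ 0.045 from the wrist camera (0.046 from the scene camera), so the tins stand flat on the tray floor. The well showed empty after the second tin was lifted.
- **Rod:** its grip top (0.196) and collar (0.140) are at the same heights as at the start. It sits about 3 mm from where it was, turned within about 1°, with the hook toward the open end.
- **Not confirmed:** I could not view the last picture because the limit was reached, so the final state rests on depth readings only. I did not measure the bystander items again at the end. They looked unmoved in the earlier views, and I never reached for the orange tin or the pink rod.

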